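# Load a practice plate under the bench holder's spring clip

## Task

Load the white practice plate into the grey metal bench holder: press the clip's long tab down with one fingertip so that the clip's foot rises, and while you keep it down use the other fingertip to push the plate along its lane, under the foot, until it is fully home against the end stop. Then let the tab come up so that the clip clamps the plate, and move clear. Only press and push: do not pick up or tip the plate, and leave the other things on the table where they are.

Things in the scene. Friction and masses are not known exactly. Their poses are not given: they have to be found in the camera images.
- holder: Grey metal bench holder fixed to the table; deck top 12 mm above the table. Origin: on the table under the lane's centre line; x along the lane to the end stop (push direction), y towards the clip's tab. In mm: base x -90..90, y -48..86; lane 53 wide (y -26.5..26.5), open at -x, between rails 6 wide, 6 high; clip shaft along x at y 40, z 28, radius 3.5, its brackets at x -84 and 70 rise to z 38.
- plate: White hard plastic practice plate lying loose in the lane, 70 (x) x 50 (y) x 10 mm, about 80 g, with an upstanding rib 6 mm thick, 46 mm wide on its rear (-x) edge, top 20 mm above the plate's underside. Origin: centre of the underside; x points to the end stop; rear face at x -35, front at x +35 mm. It starts in the lane with its front 5 to 25 mm short of the clip's foot.
- clip_angle (a joint): Clip angle, rad. 0: at rest, foot 2 mm above the deck, blocking the plate. Grows as the tab is pressed; 0.40 is fully pressed, a hard stop, foot 17 mm above the deck. The plate passes under the foot above about 0.23; with the plate beneath and the tab released it rests at about 0.22. The spring pushes the tab up with about 4 N at rest, 7 N fully pressed.
- clip: The spring clip, bare steel: a shaft along the lane, a long tab on the side away from the lane (point tab), and near the end stop an arm over the lane with a foot (point foot). Origin: on the shaft axis, at (0, 40, 28) mm in the holder's frame; the axes equal the holder's at angle 0.
- tab (a point): Bare steel tab, a long flat plate beside the lane, 84 (x) x 28 (y) x 3 mm. This point: centre of its top face, the face to press. The tab slopes up 0.40 rad away from the lane at rest, level when fully pressed. Centre in the holder's frame, mm: (-36, 65, 26) at rest, (-36, 62, 16) fully pressed, 4 above the deck. A fingertip may slide along it while pressing.
- foot (a point): Steel foot of the clip, at the end of an arm that reaches over the lane: a round bar 10 mm long (x), radius 4 mm. This point: the bottom of the bar, at x 57, y 4, z 14 mm in the holder's frame at rest; it rises as the tab is pressed.
- stop (a point): Middle of the foot of the end stop's face, at x 75, y 0, z 12 mm in the holder's frame. The stop is a dark upright bar across the lane's end, 65 mm wide, its top 28 mm above the table. The plate is home when its front face touches it (plate origin at x 40, z 12 mm in the holder's frame).
- saline: Bystander: clear bottle with white cap, 54 mm diameter, 140 mm tall, standing loose. Origin: centre of the underside.
- tray: Bystander: open steel instrument tray, 150 x 220 x 22 mm, loose. Origin: centre of the underside.
- forceps: Bystander: steel forceps lying loose, about 130 mm long (x), 20 mm wide. Origin: about the middle, at table height.
Mind the look-alikes: they are no part of the job. Of the things that look like the plate, the smaller one is meant. Several things have the shape of the holder; the one meant has the colours described above.

How it is judged (in metres and radians):
On the way, in this order (a step that is already met when the one before it is completed fails the run):
1. a finger holds the tab down (clip angle above 0.26) while the plate is still short of the foot (value of joint clip_angle above 0.26 rad and contact force between the fingers and clip above 0.8 N and x of plate in the frame of holder below 0.02 m), for 0.1 s.
2. with the tab still held down, a finger pushes the plate in under the foot (value of joint clip_angle above 0.26 rad and contact force between the fingers and clip above 0.8 N and x of plate in the frame of holder above 0.022 m and contact force between the fingers and plate above 0.05 N).
3. the plate is home against the end stop (within 4 mm) with the tab still held down (value of joint clip_angle above 0.26 rad and contact force between the fingers and clip above 0.8 N and x of plate in the frame of holder above 0.036 m), for 0.1 s.
At the end, for the whole second after the job is handed in: The plate lies flat in the lane with its front within 4 mm of the end stop, at rest, and the released clip's foot presses on it (clip angle 0.15 to 0.26, more than 0.5 N) (x of plate in the frame of holder between 0.036 and 0.043 m and y of plate in the frame of holder between -0.004 and 0.004 m and z of plate in the frame of holder between 0.009 and 0.015 m and angle between the x axis of plate and the x axis of holder, either way round below 0.06 rad and angle between plate's own z axis and vertical below 0.06 rad and value of joint clip_angle between 0.15 and 0.26 rad and contact force between clip and plate above 0.5 N and linear speed of plate below 0.01 m/s); the robot touches nothing.
It fails at once if the plate is lifted more than 8 mm off the deck or tipped (z of plate in the frame of holder above 0.02 m or angle between plate's own z axis and vertical above 0.2 rad).
It fails at once if a bystander is moved by more than 25 mm (distance of any of saline, tray, forceps from where it was at the start of the episode above 0.025 m).
It also fails if it takes over 56 s, if anything falls off the work surface, if the arm or the gripper's body presses on something with over 40 N, if the wrist force passes 120 N, or if a joint passes its speed limit or range.

## Robot

A 6-joint arm with a two-finger parallel gripper is mounted at the origin on the work surface. World frame = base frame: x ahead of the robot, y to its left, z up, the work surface at z = 0. Lengths are in m, angles in degrees, forces in N, time in s.
With the tool pointing down it reaches from about 0.3 to 0.75 m from the base axis. Payload 8.5 kg.
Tool frame: the origin (TCP) lies at the very end of the fingers, on their centre line; the grasp point (between the pads) lies 19 mm behind it; x points along the fingers, y is the direction in which the jaws open and shut, and the axes are right-handed (so a half turn about x gives the same grasp; the last joint's range is limited). The gripper opens to 85 mm and grips with 20 to 120 N. Pads are 22 mm wide; open, the fingers measure 114 mm over their backs; the gripper's body (76 mm by 85 mm) begins 54 mm behind the grasp point. The pads swing forward as they close: fully open they stand 13 mm farther back than shut.
Start: joints at [-88.883, 21.807, 74.336, -0, 83.858, -12.336], TCP at [0.128, -0.535, 0.231] pointing down, gripper open.
Joint ranges: [-178.18, 178.18], [-50.72, 133.34], [12.68, 142.11], [-81.47, 261.47], [9.98, 163.14], [-165.26, 165.26]. Speed limits (degrees/s): [136.94, 136.94, 180, 180, 180, 180].

## Interface

Orientations are given as a 3x3 rotation matrix whose columns are the frame's x, y, z axes.
In Python, from rig import sensors, cams, env gives the robot as it stands.
- The arm moves only by the shell command python3 -m crank 'ROWS' [FORCE]. ROWS is a JSON object of lists of equal length, an entry for each row: "hand": the closure in counts, from 0 (fully open) to 255 (shut); "translation": the shift along the tool's x, y, z in m, a list of three; "dr": the turn, a rotation vector about the tool's x, y, z in rad, a list of three. A call has 1 to 5 rows; each row is the pose to reach, as a shift and turn from the pose commanded when the call began, along the tool's axes at that moment; what a row does not reach only later rows make up. A row lasts 1/10 s, in which the tool goes at most 50 mm and 8.59 degrees, less where a joint would pass 70% of its speed; a pose out of reach is approached as far as the arm can. A call with a gripper value outside its range is refused whole. The fingers move at their own pace and stop on an object; FORCE is the grip in N (left out, the last holds). Time passes only in rows, so rows that repeat a pose let the fingers close. It gives the time, the measured TCP pose, the force and the opening at its end, in the units of the state.
- sensors.observe(): the state, without advancing time (a new reading comes with each control period).
- cams.get_image(name): name is "scene" or "top" or "wrist"; returns (picture, depth): 480x640x3 uint8, blue, green, red; 480x640 float32, m along the optical axis (not along the pixel's ray), 0 where there is no reading.
- cams.calibration(name): a dict with "vertical_fov" (degrees; the focal length in pixels is half the picture's height over the tangent of half this angle, whatever the lens; pixels are square), "cx", "cy" (the principal point, pixels), "extrinsics" (4x4, takes a point from camera to world coordinates). Camera axes: x right, y down, z forward; pixel columns grow to the right and rows downward; lengths in m; the calibration is good to about 2 mm. A picture is of the moment at which its call begins: read the wrist's pose just before it. calibration takes no time and is no camera call; for the wrist camera it gives the pose at the moment of the call.
- env.close_job(): hands the job in, once; it reports no verdict.
The state is a dict: "time_s": time; "q": joint angles; "qvel": joint speeds; "joint_efforts": joint torques, N m; "position": TCP position; "tool_rot": TCP orientation; "ft_force": force on the tool from outside, world axes, zero at the start; "wrist_torque": the same for the moment, N m; "grip_width": finger opening in m.
Only numpy, scipy, OpenCV 4.12 (cv2) and the standard library are available. Lean on these libraries where they do the work, as an engineer would, in place of code of your own. Each camera call takes 0.05 s, during which the arm holds its last target. There are 200 camera calls.

## Working session

There is one attempt and no reset: what is moved stays moved. The work goes in short steps, Python scripts to look and compute and a shell command to move; the robot and the scene stay as the last step left them, time stands still between calls to the robot, and variables do not carry over. Pictures are saved under pics/ and viewed, about 8 in all and at most 12, crops included, and the job is handed in when it is done.

```bash
ls; mkdir -p pics
cat > h.py <<'E'
import numpy as np, cv2
from rig import sensors, cams, env
def look(n):
    c=cams.calibration(n); im,d=cams.get_image(n); return im,d,c
def world(u,v,c,z=None,d=None):
    f=240/np.tan(np.radians(c['vertical_fov'])/2); E=np.array(c['extrinsics'])
    r=np.array([(u-c['cx'])/f,(v-c['cy'])/f,1.]); w=E[:3,:3]@r; o=E[:3,3]
    return o+w*(d if d is not None else (z-o[2])/w[2])
E
python3 - <<'E'
from h import *
for n in('scene','top'):
    im,d,c=look(n); cv2.imwrite(f'pics/{n}1.png',im); np.savez(f'{n}1.npz',im=im,d=d); print(n,{k:np.round(v,3).tolist() for k,v in c.items()})
s=sensors.observe(); print(s)
E
```

```text
pics
scene {'vertical_fov': 57.656, 'cx': 327.603, 'cy': 237.331, 'extrinsics': [[0.198, 0.796, -0.572, 1.115], [0.98, -0.169, 0.104, -0.029], [-0.014, -0.581, -0.814, 0.777], [0.0, 0.0, 0.0, 1.0]]}
top {'vertical_fov': 48.854, 'cx': 320.128, 'cy': 245.989, 'extrinsics': [[-0.019, -0.978, 0.206, 0.347], [-1.0, 0.018, -0.005, 0.042], [0.001, -0.206, -0.979, 1.122], [0.0, 0.0, 0.0, 1.0]]}
{'time_s': 0.1, 'q': array([-8.88834826e+01,  2.18365195e+01,  7.43791705e+01,  1.01032078e-03,
        8.38566390e+01, -1.23349481e+01]), 'qvel': array([-0.06182036, -0.08432069, -0.10618437, -0.03573023,  0.04395005,
        0.0749716 ]), 'joint_efforts': array([ 2.95014768e-03, -4.49220014e+01, -2.31653541e+01, -2.16681938e-04,
        3.72544382e-03,  5.01512176e-06]), 'position': array([ 0.12794679, -0.5346486 ,  0.23078653]), 'tool_rot': array([[-7.06946274e-06,  2.32619749e-01, -9.72567762e-01],
       [ 1.26248044e-03, -9.72566985e-01, -2.32619572e-01],
       [-9.99999203e-01, -1.22949227e-03, -2.86802357e-04]]), 'ft_force': array([0.51365633, 0.52602351, 0.93966028]), 'wrist_torque': array([ 0.00956727,  0.02805322, -0.02227208]), 'grip_width': 0.08528051635113663}
```

View pics/top1.png

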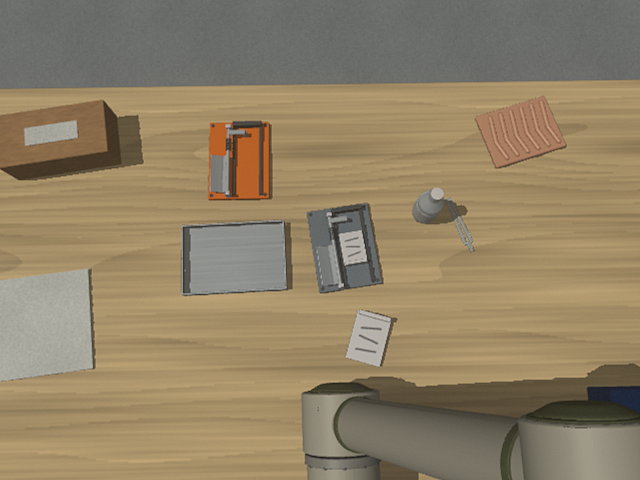

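View pics/scene1.png

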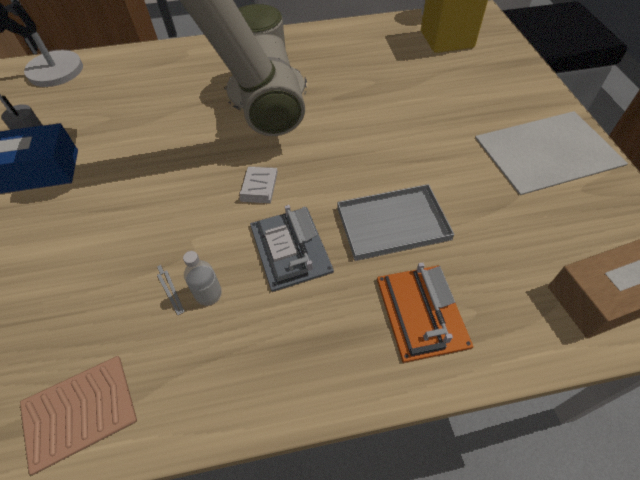

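Run:
```python
from h import *
z=np.load('top1.npz'); im=z['im']; cv2.imwrite('pics/crop1.png',cv2.resize(im[190:380,290:410],None,fx=5,fy=5,interpolation=cv2.INTER_CUBIC)[:, :][:950])
big=cv2.resize(im[195:375,290:410],None,fx=3.3,fy=3.3,interpolation=cv2.INTER_CUBIC); cv2.imwrite('pics/crop1.png',big)
c=cams.calibration('top')
for p in((307,211),(368,204),(383,284),(320,292)): print(p,world(*p,c,z=.012).round(4))
w=cams.calibration('wrist'); s=sensors.observe(); R=s['tool_rot'];E=np.array(w['extrinsics']); print(w['vertical_fov'],(R.T@(E[:3,3]-s['position'])).round(4),(R.T@E[:3,:3]).round(3))
```

```text
(307, 211) [0.6585 0.064  0.012 ]
(368, 204) [ 0.6719 -0.0693  0.012 ]
(383, 284) [ 0.4956 -0.0944  0.012 ]
(320, 292) [0.4811 0.039  0.012 ]
58.668198657111645 [-0.1421  0.0011 -0.0841] [[ 0.    -0.323  0.947]
 [ 1.    -0.001 -0.   ]
 [ 0.001  0.947  0.323]]
```

View pics/crop1.png

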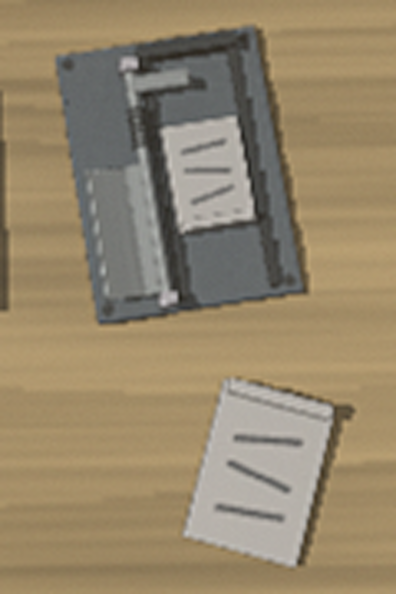

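Crop: the grey holder, top view (345,248), holds the smaller white plate at (352,248), so that pair is the target. The orange holder at (240,160) and the larger white plate on the table at (370,338) are look-alikes. I'll move the wrist camera above the holder.

```bash
python3 -m crank '{"hand":[0,0,0,0,0],"translation":[[0,-0.0278,-0.0352],[0,-0.0557,-0.0705],[0,-0.0835,-0.1057],[0,-0.1114,-0.141],[0,-0.1392,-0.1762]],"dr":[[0,0,0],[0,0,0],[0,0,0],[0,0,0],[0,0,0]]}'
python3 -m crank '{"hand":[0,0,0,0,0],"translation":[[0,-0.0278,-0.0352],[0,-0.0557,-0.0705],[0,-0.0835,-0.1057],[0,-0.1114,-0.141],[0,-0.1392,-0.1762]],"dr":[[0,0,0],[0,0,0],[0,0,0],[0,0,0],[0,0,0]]}'
python3 -m crank '{"hand":[0,0,0,0,0],"translation":[[0,-0.0278,-0.0352],[0,-0.0557,-0.0705],[0,-0.0835,-0.1057],[0,-0.1114,-0.141],[0,-0.1392,-0.1762]],"dr":[[0.02,0,0],[0.04,0,0],[0.07,0,0],[0.09,0,0],[0.11,0,0]]}'
python3 - <<'E'
from h import *
s=sensors.observe(); print(s['time_s'],s['position'],s['q'],s['ft_force'],np.abs(s['qvel']).max())
E
```

```text
time_s: 0.6
position: [0.2676, -0.3568, 0.2311]
tool_rot: [[-0.0, 0.232, -0.973], [0.0, -0.973, -0.232], [-1.0, -0.0, -0.0]]
ft_force: [0.6, -0.3, 0.6]
grip_width: 0.0857
time_s: 1.1
position: [0.4066, -0.1804, 0.2313]
tool_rot: [[-0.0, 0.233, -0.973], [0.0, -0.973, -0.233], [-1.0, -0.0, 0.0]]
ft_force: [0.6, -0.8, 0.5]
grip_width: 0.0851
time_s: 1.6
position: [0.5457, -0.0039, 0.2311]
tool_rot: [[-0.001, 0.124, -0.992], [0.0, -0.992, -0.124], [-1.0, -0.0, 0.001]]
ft_force: [0.1, -1.6, -0.2]
grip_width: 0.085
1.6 [ 0.54566125 -0.00392706  0.23107045] [-1.28448642e+01  2.13966813e+01  7.50287489e+01 -4.86773785e-03
  8.36049642e+01  7.00386541e+01] [ 0.08993703 -1.63442081 -0.15214565] 56.25310165688716
```

```bash
python3 -m crank '{"hand":[0,0],"translation":[[0,0,0],[0,0,0]],"dr":[[0,0,0],[0,0,0]]}'
python3 - <<'E'
from h import *
im,d,c=look('wrist'); cv2.imwrite('pics/w1.png',im); np.savez('w1.npz',im=im,d=d,**c)
E
```

```text
time_s: 1.8
position: [0.5448, -0.0051, 0.2307]
tool_rot: [[-0.001, 0.126, -0.992], [0.0, -0.992, -0.126], [-1.0, -0.0, 0.001]]
ft_force: [-0.4, -0.0, 0.2]
grip_width: 0.0855
```

View pics/w1.png

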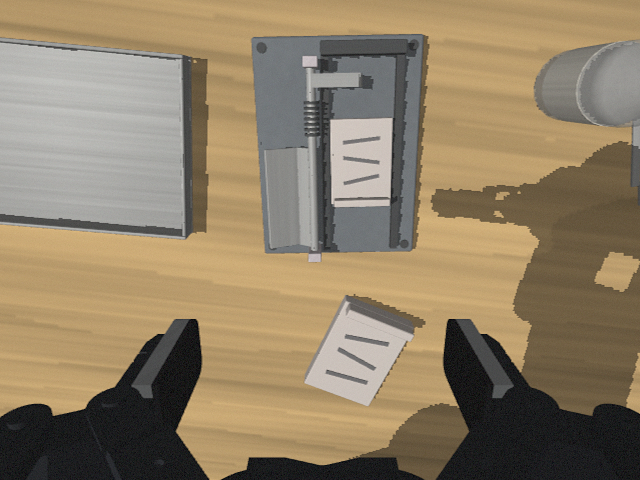

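Run:
```python
from h import *
z=np.load('w1.npz'); im=z['im']; d=z['d']; c={k:z[k] for k in('vertical_fov','cx','cy','extrinsics')}
# world height map from depth
v,u=np.mgrid[:480,:640]; f=240/np.tan(np.radians(c['vertical_fov'])/2); E=c['extrinsics']
P=np.stack([(u-c['cx'])/f*d,(v-c['cy'])/f*d,d],-1)@E[:3,:3].T+E[:3,3]
roi=(u>235)&(u<440)&(v<265)&(v>20)&(d>0)
deck=roi&(abs(P[...,2]-.012)<.004); print('deck z',np.median(P[deck][:,2]))
m=(roi&(P[...,2]>.007)).astype(np.uint8); m=cv2.morphologyEx(m,cv2.MORPH_OPEN,np.ones((3,3)))
n,l,s,_=cv2.connectedComponentsWithStats(m); k=1+s[1:,4].argmax(); pts=P[l==k]
r=cv2.minAreaRect((pts[:,:2]*1000).astype(np.float32)); print('rect',r); 
for p in((252,38),(427,35),(412,250),(266,253)): print(p,world(*p,c,z=.012).round(4))
hsv=cv2.cvtColor(im,cv2.COLOR_BGR2HSV)
w=((im.min(2)>150)&(hsv[...,1]<40)&roi&(u>328)&(u<396)&(v>110)&(v<212)).astype(np.uint8)
ys,xs=np.where(w); print('plate px',xs.min(),xs.max(),ys.min(),ys.max())
pp=P[w>0]; print('plate pts z pct',np.percentile(pp[:,2],[2,50,98]).round(4)); print('rect plate',cv2.minAreaRect((pp[:,:2]*1000).astype(np.float32)))
for p in((391,206),(336,207)): print('rib',world(*p,c,z=.032).round(4))
for p in((330,120),(391,118)): print('front',world(*p,c,z=.022).round(4))
```

```text
deck z 0.011514126499496957
rect ((580.293212890625, -15.072311401367188), (180.65003967285156, 134.18504333496094), 8.200628280639648)
(252, 38) [0.6589 0.0628 0.012 ]
(427, 35) [ 0.6779 -0.0705  0.012 ]
(412, 250) [ 0.5026 -0.0933  0.012 ]
(266, 253) [0.4831 0.0373 0.012 ]
plate px 330 391 118 206
plate pts z pct [0.0199 0.0216 0.032 ]
rect plate ((574.1347045898438, -34.294700622558594), (74.03929138183594, 49.47447967529297), 8.596360206604004)
rib [ 0.5455 -0.0632  0.032 ]
rib [ 0.539  -0.0184  0.032 ]
front [ 0.6065 -0.0046  0.022 ]
front [ 0.6141 -0.0524  0.022 ]
```

```bash
python3 -m crank '{"hand":[110,110,110,110,110],"translation":[[0.034,0.0024,0.0263],[0.07,0.0024,0.0263],[0.11,0.0024,0.0263],[0.15,0.0024,0.0263],[0.17,0.0024,0.0263]],"dr":[[-0.017,0,0],[-0.017,0,0],[-0.017,0,0],[-0.017,0,0],[-0.017,0,0]]}'
python3 -m crank '{"hand":[110,110,110],"translation":[[0,0,0],[0,0,0],[0,0,0]],"dr":[[0,0,0],[0,0,0],[0,0,0]]}'
cat >> h.py <<'E'
O=np.array([.5830,-.0339]); X=np.array([.9898,.1426]); Y=np.array([-.1426,.9898])
def H(p): r=np.asarray(p)[:2]-O; return np.array([r@X,r@Y])*1000
E
python3 - <<'E'
from h import *
s=sensors.observe(); print('tcp_h',H(s['position']),s['position'][2])
im,d,c=look('wrist'); cv2.imwrite('pics/w2.png',im); np.savez('w2.npz',im=im,d=d,**c)
E
```

```text
time_s: 2.35
position: [0.5171, -0.0124, 0.0588]
tool_rot: [[-0.004, 0.139, -0.99], [0.001, -0.99, -0.139], [-1.0, -0.001, 0.004]]
ft_force: [0.6, 0.1, -0.2]
grip_width: 0.0484
time_s: 2.65
position: [0.5198, -0.0121, 0.0629]
tool_rot: [[0.003, 0.141, -0.99], [-0.001, -0.99, -0.141], [-1.0, 0.001, -0.003]]
ft_force: [-0.2, 0.8, 0.4]
grip_width: 0.0486
tcp_h [-59.48867853  30.64215718] 0.06289377822922182
```

View pics/w2.png

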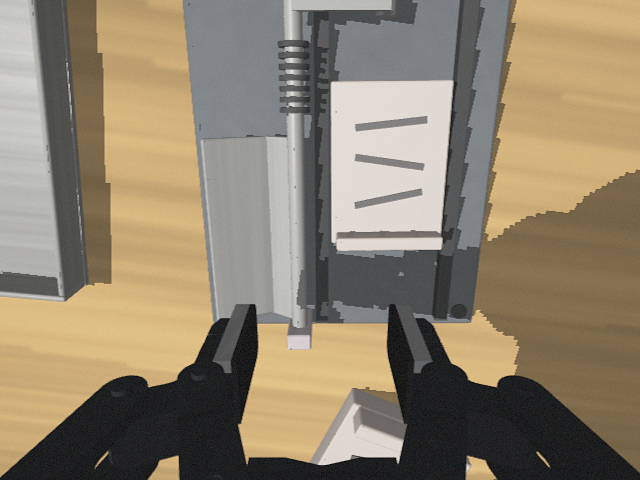

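Run:
```python
from h import *
z=np.load('w2.npz'); im=z['im']; d=z['d']; c={k:z[k] for k in('vertical_fov','cx','cy','extrinsics')}
v,u=np.mgrid[:480,:640]; f=240/np.tan(np.radians(c['vertical_fov'])/2); E=c['extrinsics']
P=np.stack([(u-c['cx'])/f*d,(v-c['cy'])/f*d,d],-1)@E[:3,:3].T+E[:3,3]
for a,b in((205,262),(385,440)):
    m=(u>a)&(u<b)&(v>300)&(v<400)&(d>0)&(P[...,2]>.045); q=P[m]; h=np.c_[(q[:,:2]-O)@X,(q[:,:2]-O)@Y,q[:,2]]*1000
    low=h[h[:,2]<h[:,2].min()+8]; print('min z',np.percentile(h[:,2],[0.5,2,10]).round(1),'x',low[:,0].min().round(1),low[:,0].max().round(1),'y',low[:,1].min().round(1),low[:,1].max().round(1))
m=(u>340)&(u<440)&(v>235)&(v<248); q=P[m]; print('rib',np.median(q[:,2]),H(np.median(q,0))); 
for p in((336,249),(441,248)): print(H(world(*p,c,z=.0285)))
for p in((217,320),(204,140)): print('tab',H(world(*p,c,d=d[p[1],p[0]])),P[p[1]-3,p[0]+6])
```

```text
min z [66.4 68.6 74.4] x -69.6 -46.7 y 53.5 65.5
min z [66.4 68.5 74.4] x -70.2 -47.0 y -7.2 5.5
rib 0.03133598137338557 [-37.31092209   0.33546948]
[-41.72742474  23.42230176]
[-41.40706741 -22.90591502]
tab [-86.29956688  83.35057576] [0.4981529  0.03028257 0.02954663]
tab [ 5.7687679  77.08556564] [0.57681236 0.04521196 0.01146666]
```

```bash
python3 -m crank '{"hand":[110,110,110,110,110],"translation":[[0.012,0,0],[0.022,0,0],[0.022,0,0],[0.022,0,0],[0.022,0,0]],"dr":[[0,0,0],[0,0,0],[0,0,0],[0,0,0],[0,0,0]]}'
```

```text
time_s: 3.2
position: [0.5194, -0.0115, 0.0398]
tool_rot: [[0.001, 0.141, -0.99], [-0.0, -0.99, -0.141], [-1.0, 0.0, -0.001]]
ft_force: [-0.4, 0.7, -0.3]
grip_width: 0.0484
```

```bash
python3 -m crank '{"hand":[110,110,110,110,110],"translation":[[0.006,0,0],[0.012,0,0],[0.018,0,0],[0.022,0,0],[0.022,0,0]],"dr":[[0,0,0],[0,0,0],[0,0,0],[0,0,0],[0,0,0]]}'
python3 -m crank '{"hand":[110,110,110],"translation":[[0.003,0,0],[0.003,0,0],[0.003,0,0]],"dr":[[0,0,0],[0,0,0],[0,0,0]]}'
python3 - <<'E'
from h import *
s=sensors.observe(); print('tcp_h',H(s['position']),s['position'][2],s['ft_force'])
im,d,c=look('wrist'); cv2.imwrite('pics/w3.png',im); np.savez('w3.npz',im=im,d=d,**c)
E
```

```text
time_s: 3.7
position: [0.5192, -0.0121, 0.0171]
tool_rot: [[0.0, 0.142, -0.99], [-0.001, -0.99, -0.142], [-1.0, 0.001, 0.0]]
ft_force: [-2.0, -2.8, 6.3]
grip_width: 0.0485
time_s: 4.0
position: [0.5194, -0.0128, 0.0149]
tool_rot: [[0.001, 0.142, -0.99], [-0.002, -0.99, -0.142], [-1.0, 0.002, -0.0]]
ft_force: [-3.5, -8.2, 10.5]
grip_width: 0.0483
tcp_h [-59.90392641  29.94577055] 0.014939274137163762 [-3.46511137 -8.18448759 10.54679358]
```

View pics/w3.png

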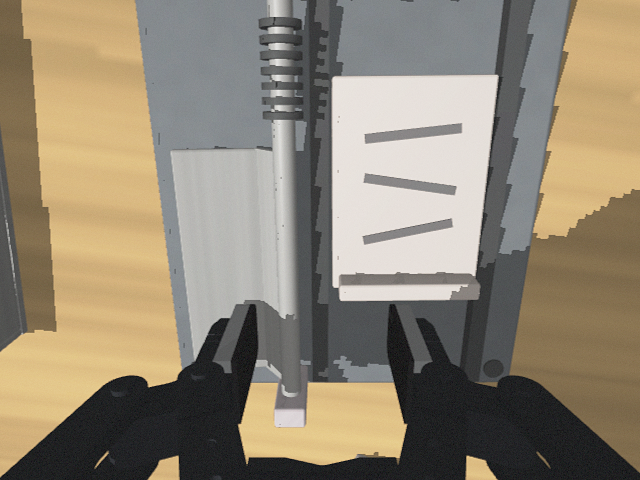

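```bash
cat > tab.py <<'E'
import sys
from h import *
def tab(z):
    d=z['d']; c={k:z[k] for k in('vertical_fov','cx','cy','extrinsics')}
    v,u=np.mgrid[:480,:640]; f=240/np.tan(np.radians(c['vertical_fov'])/2); E=c['extrinsics']
    P=np.stack([(u-c['cx'])/f*d,(v-c['cy'])/f*d,d],-1)@E[:3,:3].T+E[:3,3]
    q=P[d>0]; h=np.c_[(q[:,:2]-O)@X,(q[:,:2]-O)@Y,q[:,2]]*1000
    t=h[(h[:,0]>-35)&(h[:,0]<0)&(h[:,1]>52)&(h[:,1]<72)&(h[:,2]<40)]
    a=np.polyfit(t[:,1],t[:,2],1); print('tab slope',a[0].round(3),'angle',round(.4-np.arctan(a[0]),3),'z mid',np.median(t[:,2]).round(2),len(t))
    p=h[(abs(h[:,1])<20)&(h[:,2]>28.5)&(h[:,2]<34)&(h[:,0]>-60)&(h[:,0]<20)]; print('rib top x',np.percentile(p[:,0],[2,50,98]).round(1),'y',np.percentile(p[:,1],[2,98]).round(1))
if __name__=='__main__': tab(np.load(sys.argv[1]))
E
python3 tab.py w2.npz; python3 tab.py w3.npz
```

```text
tab slope 0.421 angle 0.001 z mid 23.93 3888
rib top x [-41.2 -37.8 -35.2] y [-19.1  19.2]
tab slope 0.115 angle 0.286 z mid 17.99 5983
rib top x [-53.4 -38.1 -35.1] y [-19.1  19.1]
```

```bash
python3 -m crank '{"hand":[110,110,110,110,110],"translation":[[0.001,0,0],[0.002,0,0],[0.002,0,0],[0.002,0,0],[0.002,0,0]],"dr":[[0,0,0],[0,0,0],[0,0,0],[0,0,0],[0,0,0]]}'
python3 -m crank '{"hand":[110,110,110,110,110],"translation":[[0,0,-0.003],[0,0,-0.006],[0,0,-0.009],[0,0,-0.012],[0,0,-0.015]],"dr":[[0,0,0],[0,0,0],[0,0,0],[0,0,0],[0,0,0]]}'
python3 - <<'E'
from h import *
from tab import tab
s=sensors.observe(); print('tcp_h',H(s['position']),s['position'][2],s['ft_force'])
im,d,c=look('wrist'); tab(dict(d=d,**c))
E
```

```text
time_s: 4.55
position: [0.5196, -0.0135, 0.0135]
tool_rot: [[0.001, 0.142, -0.99], [-0.004, -0.99, -0.142], [-1.0, 0.004, -0.001]]
ft_force: [-5.4, -12.4, 15.6]
grip_width: 0.0484
time_s: 5.05
position: [0.5318, -0.0093, 0.0128]
tool_rot: [[-0.005, 0.142, -0.99], [0.0, -0.99, -0.142], [-1.0, -0.001, 0.005]]
ft_force: [-13.5, -2.4, 18.8]
grip_width: 0.0488
tcp_h [-47.16879703  31.64226867] 0.01279604472199138 [-13.53647398  -2.42447818  18.82856961]
tab slope -0.121 angle 0.521 z mid 15.51 5687
rib top x [-50.  -31.6 -28.6] y [-19.  19.]
```

```bash
python3 -m crank '{"hand":[110,110,110,110,110],"translation":[[-0.001,0,-0.003],[-0.001,0,-0.006],[-0.001,0,-0.009],[-0.001,0,-0.012],[-0.001,0,-0.015]],"dr":[[0,0,0],[0,0,0],[0,0,0],[0,0,0],[0,0,0]]}'
python3 - <<'E'
from h import *
from tab import tab
s=sensors.observe(); print('tcp_h',H(s['position']),s['position'][2],s['ft_force'])
im,d,c=look('wrist'); tab(dict(d=d,**c)); cv2.imwrite('pics/w4.png',im)
E
```

```text
time_s: 5.6
position: [0.5475, -0.007, 0.0132]
tool_rot: [[-0.003, 0.142, -0.99], [0.0, -0.99, -0.142], [-1.0, -0.001, 0.003]]
ft_force: [-5.8, -0.3, 8.8]
grip_width: 0.0482
tcp_h [-31.32691257  31.64914022] 0.013223468636000796 [-5.84497163 -0.28269055  8.80705353]
tab slope -0.222 angle 0.618 z mid 15.99 5221
rib top x [-33.7 -15.8 -12.8] y [-19.2  19. ]
```

View pics/w4.png

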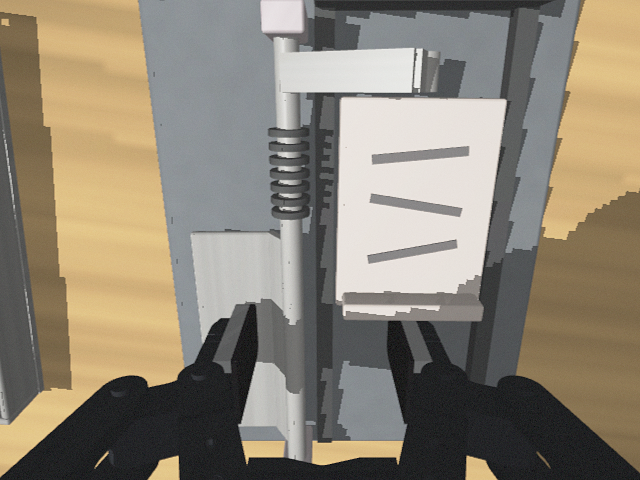

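```bash
python3 -m crank '{"hand":[110,110,110,110,110],"translation":[[0,0,-0.003],[0,0,-0.006],[0,0,-0.009],[0,0,-0.012],[0,0,-0.015]],"dr":[[0,0,0],[0,0,0],[0,0,0],[0,0,0],[0,0,0]]}'
python3 -m crank '{"hand":[110,110,110,110,110],"translation":[[0,0,-0.002],[0,0,-0.004],[0,0,-0.006],[0,0,-0.007],[0,0,-0.008]],"dr":[[0,0,0],[0,0,0],[0,0,0],[0,0,0],[0,0,0]]}'
python3 - <<'E'
from h import *
from tab import tab
s=sensors.observe(); print('tcp_h',H(s['position']),s['position'][2],s['ft_force'])
im,d,c=look('wrist'); tab(dict(d=d,**c)); cv2.imwrite('pics/w5.png',im)
E
```

```text
time_s: 6.15
position: [0.5624, -0.0049, 0.0132]
tool_rot: [[-0.003, 0.142, -0.99], [0.0, -0.99, -0.142], [-1.0, -0.001, 0.003]]
ft_force: [-6.1, -1.7, 7.8]
grip_width: 0.0485
time_s: 6.65
position: [0.5703, -0.0039, 0.0132]
tool_rot: [[-0.003, 0.142, -0.99], [0.0, -0.99, -0.142], [-1.0, -0.001, 0.003]]
ft_force: [-5.6, -0.8, 7.1]
grip_width: 0.0486
tcp_h [-8.31587719 31.55743599] 0.013226115793518425 [-5.56980743 -0.84524761  7.11849624]
tab slope 0.133 angle 0.267 z mid 16.34 1893
rib top x [-10.8   7.2  10.2] y [-18.9  19.1]
```

```bash
python3 -m crank '{"hand":[110,110,110,110],"translation":[[0,0,-0.0005],[0,0,-0.001],[0,0,-0.0015],[0,0,-0.002]],"dr":[[0,0,0],[0,0,0],[0,0,0],[0,0,0]]}'
python3 -m crank '{"hand":[110,110,110,110],"translation":[[0,0,-0.0005],[0,0,-0.001],[0,0,-0.0015],[0,0,-0.0015]],"dr":[[0,0,0],[0,0,0],[0,0,0],[0,0,0]]}'
python3 - <<'E'
from h import *
from tab import tab
s=sensors.observe(); print('tcp_h',H(s['position']),s['position'][2],s['ft_force'])
im,d,c=look('wrist'); tab(dict(d=d,**c)); cv2.imwrite('pics/w6.png',im)
E
```

```text
time_s: 7.1
position: [0.5716, -0.0036, 0.0132]
tool_rot: [[-0.005, 0.142, -0.99], [0.0, -0.99, -0.142], [-1.0, -0.001, 0.005]]
ft_force: [-9.5, -2.8, 10.5]
grip_width: 0.0484
time_s: 7.5
position: [0.5717, -0.0036, 0.0132]
tool_rot: [[-0.008, 0.142, -0.99], [-0.0, -0.99, -0.142], [-1.0, -0.001, 0.008]]
ft_force: [-16.0, -3.2, 14.4]
grip_width: 0.0488
tcp_h [-6.83885056 31.59126334] 0.01318864592149755 [-16.03719188  -3.23960561  14.38460881]
tab slope -0.266 angle 0.66 z mid 15.96 1514
rib top x [-8.8  8.6 11.6] y [-19.   19.1]
```

View pics/w6.png

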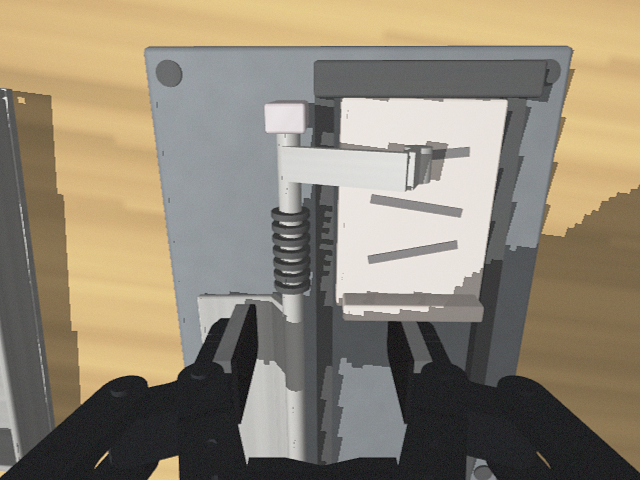

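```bash
python3 -m crank '{"hand":[110,110,110,110,110],"translation":[[0,0,0.003],[0,0,0.006],[0,0,0.009],[0,0,0.009],[0,0,0.009]],"dr":[[0,0,0],[0,0,0],[0,0,0],[0,0,0],[0,0,0]]}'
python3 -m crank '{"hand":[110,110,110,110,110],"translation":[[-0.005,0,0],[-0.01,0,0],[-0.015,0,0],[-0.025,0,0],[-0.04,0,0]],"dr":[[0,0,0],[0,0,0],[0,0,0],[0,0,0],[0,0,0]]}'
python3 -m crank '{"hand":[110,110,110,110,110],"translation":[[-0.03,0,0],[-0.07,0,0],[-0.1,0,0],[-0.12,0,0],[-0.12,0,0]],"dr":[[0,0,0],[0,0,0],[0,0,0],[0,0,0],[0,0,0]]}'
python3 -m crank '{"hand":[110,110,110],"translation":[[0,0,0],[0,0,0],[0,0,0]],"dr":[[0,0,0],[0,0,0],[0,0,0]]}'
python3 - <<'E'
from h import *
im,d,c=look('wrist'); cv2.imwrite('pics/w7.png',im)
v,u=np.mgrid[:480,:640]; f=240/np.tan(np.radians(c['vertical_fov'])/2); E=np.array(c['extrinsics'])
P=np.stack([(u-c['cx'])/f*d,(v-c['cy'])/f*d,d],-1)@E[:3,:3].T+E[:3,3]
q=P[d>0]; h=np.c_[(q[:,:2]-O)@X,(q[:,:2]-O)@Y,q[:,2]]*1000
p=h[(abs(h[:,1])<26)&(h[:,2]>29)&(h[:,2]<34)&(h[:,0]>-20)&(h[:,0]<25)]; print('rib x',np.percentile(p[:,0],[1,50,99]).round(1),'y',np.percentile(p[:,1],[1,99]).round(1),'z',np.median(p[:,2]).round(1),'yaw',np.polyfit(p[:,1],p[:,0],1)[0].round(3))
t=h[(h[:,0]>-70)&(h[:,0]<0)&(h[:,1]>52)&(h[:,1]<72)&(h[:,2]<40)]; print('tab angle',.4-np.arctan(np.polyfit(t[:,1],t[:,2],1)[0]))
b=h[(abs(h[:,1])<20)&(h[:,0]>15)&(h[:,0]<45)&(h[:,2]<26)]; print('plate top plane',np.linalg.lstsq(np.c_[b[:,:2],np.ones(len(b))],b[:,2],rcond=None)[0].round(3))
E
```

```text
time_s: 8.05
position: [0.5676, -0.0048, 0.0141]
tool_rot: [[0.004, 0.141, -0.99], [-0.0, -0.99, -0.141], [-1.0, 0.001, -0.004]]
ft_force: [2.9, 1.0, 6.5]
grip_width: 0.0486
time_s: 8.55
position: [0.5656, -0.0047, 0.0536]
tool_rot: [[-0.002, 0.141, -0.99], [0.0, -0.99, -0.141], [-1.0, -0.0, 0.002]]
ft_force: [0.4, -0.3, -0.5]
grip_width: 0.0483
time_s: 9.05
position: [0.5671, -0.0049, 0.1766]
tool_rot: [[0.006, 0.141, -0.99], [-0.001, -0.99, -0.141], [-1.0, 0.002, -0.005]]
ft_force: [0.8, 0.8, -0.0]
grip_width: 0.0489
time_s: 9.35
position: [0.5657, -0.0047, 0.1722]
tool_rot: [[-0.002, 0.141, -0.99], [0.0, -0.99, -0.141], [-1.0, -0.001, 0.002]]
ft_force: [0.3, 0.6, 0.4]
grip_width: 0.0484
rib x [ 5.2  8.3 11.3] y [-21.9  23.1] z 31.4 yaw 0.008
tab angle 0.2133140587207621
plate top plane [ 3.0000e-03 -1.0000e-03  2.1506e+01]
```

View pics/w7.png

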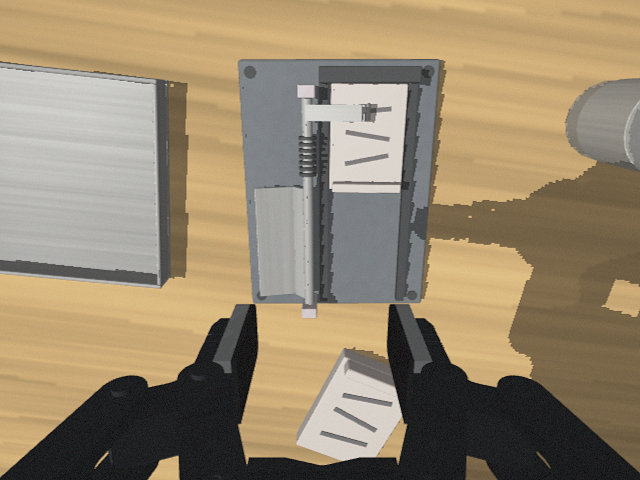

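The picture shows the plate against the stop bar (front edge at row 84) with the clip's foot on it at (370,113). The tab is up at an angle of about 0.213, and the gripper is clear.

```bash
python3 -c "
from rig import env; print(env.close_job())"
```

```text
the job is handed in; nothing more can be done
None
```

The plate is home against the end stop and clamped by the clip, and I handed the job in after about 9.4 s of the 56 s allowed. I pressed the tab down with one fingertip and pushed the plate under the foot with the other. I then backed off the plate, let the tab come up and raised the gripper clear.

**Last checks:**
- **Plate position:** the rib's rear face was at about x 5 mm in the holder's frame, which puts the plate's origin at about x 40 mm. It lay flat, with a yaw of about 0.008 rad.
- **Clip:** the angle was about 0.21 and the foot was on the plate. I did not measure the clamping force itself.
- **Robot:** the wrist force was near 0 and the gripper was well above the holder.
- **Bystanders:** I never reached for them and saw no contact, but I did not measure their positions again at the end.

**Checks that disagreed:** while I was pushing, some tab-angle readings from the depth image made no sense, at 0.52 to 0.66. The finger and its shadow were probably in the patch I measured. For that stage I relied on the tab's height, about 16 mm (fully pressed), and the wrist force instead.

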